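# Snap a stop plug into a drinks manifold and pull-test it

## Task

Take the tall round-headed stop plug from the white rack and press it into the open port of the steel drinks manifold until it snaps in and sits flush. Then prove that the snap holds: keep hold of the plug and pull straight up with a steady 15 N (give or take 4 N) for a good second, then let go and leave the plug seated in the port. Never press or pull harder than 25 N, and leave the other plugs and the things standing around where they are.

Things in the scene. Friction and masses are not known exactly. Their poses are not given: they have to be found in the camera images.
- plug_center (a point): Centre (half-way up) of the stop plug to use: bare steel, 68 mm tall, 120 to 200 g, z axis up along it. It stands in a rack hole, flange (32 mm wide, 4 mm thick) on the rack's top; above the flange a plain round head to hold it by, 26 mm wide, 28 mm tall. This point is 2 mm below the flange's underside, 34 mm below the head's top. It is the tallest plug in the rack.
- plug_tip (a point): Centre of the plug's lower end, 34 mm below its centre. The stem is 36 mm long and 18 mm in diameter; it ends in a cone (8 mm wide at this point, full width 8 mm higher) and has a 10 mm thick neck from 12 to 32 mm above this point, behind which the latch catches.
- port_latch (a point): Point on the bore's axis 18 mm below the mouth. The ring with the two sprung latch blades sits here, give or take 4.5 mm: its setting is not known. The blades begin to resist with the plug 14 to 24 mm short of flush, take about 6 to 14 N to press past, and click into the neck 1 to 11 mm before flush. The latched plug has 1.5 to 10.5 mm of free play upwards, then it holds.
- rack: White plastic plug rack, 70 mm (x) by 190 mm (y) by 42 mm tall, fixed to the table; origin at the centre of its underside. Three holes 21 mm wide in a row along its y axis, 60 mm apart, the middle one at the centre; each holds a plug, in any order.
- manifold: Fixed steel block, 70 (x) by 200 (y) by 30 mm tall; origin under its centre. Two black square ports, 44 mm wide, stand on it, tops 80 mm above the table: the open one 50 mm to +y, the other 50 mm to -y, closed by a fixed plug whose head ends 112 mm above the table (leave it). A steel latch tab sticks out on the +x and -x faces of each port.
- port_mouth (a point): Centre of the mouth of the open port, on its top face; moves with the port; z axis up along the bore. The bore is 21 mm in diameter with a 2 mm chamfer and takes the whole stem. With the plug fully home its flange lies flush on the port's top and the plug's centre is 2 mm below this point.
- port (a joint): Lift of the open port on its rubber mount, m, + up, 0 at rest. The mount gives about 1 mm for each 6 N of push (down, negative) or pull (up, positive): 11 N is 1.83 mm, 15 N 2.5 mm, 19 N 3.17 mm, 25 N 4.17 mm.
- cap_center (a point): Centre of a low plug in the rack with a wide flat head (42 mm in diameter, 14 mm tall, 50 mm over all). Not to be used.
- square_center (a point): Centre of a plug in the rack with a low square head (24 mm wide, 14 mm tall on a 32 mm flange, 54 mm over all). Not to be used.
- mug: Glass mug, 76 mm in diameter, 100 mm tall; origin under its centre.
- collar: Small brass ring, 34 mm in diameter, 12 mm tall, lying on the table; origin under its centre.
- wrench: Steel wrench lying on the table.
- brush: Cleaning brush lying on the table.
- cleaner: White plastic bottle, 66 mm in diameter, 160 mm tall; origin under its centre.
- tumbler: Glass tumbler, 68 mm in diameter, 90 mm tall; origin under its centre.
Not all that is in view belongs to the job. What is shaped like the part that bears plug_center but orange is not meant.

How it is judged:
On the way, in this order (a step that is already met when the one before it is completed fails the run):
1. the plug is pressed home and latched in the open port, flush within 2 mm (z of plug_center in the frame of port_mouth between -0.005 and 0 m and horizontal distance between plug_center and port_mouth below 0.004 m and angle between plug_center's own z axis and vertical below 0.1 rad and value of joint port below 0.0005 m), for 0.1 s.
2. the latched plug is pulled up against its latch with 11 to 19 N (port lifted 1.83 to 3.17 mm) for one second (z of plug_center in the frame of port_mouth between -0.005 and 0.0105 m and horizontal distance between plug_center and port_mouth below 0.004 m and angle between plug_center's own z axis and vertical below 0.1 rad and z of plug_center in the frame of port_mouth above -0.0013 m and value of joint port between 0.00183333 and 0.00316667 m), for 1 s.
At the end, for the whole second after the job is handed in: The plug is latched in the open port: upright within 0.1 rad, within 4 mm of the bore's axis and no more than 3.5 mm short of flush; the port is back at rest on its mount and nothing holds the plug (z of plug_center in the frame of port_mouth between -0.005 and 0.0015 m and horizontal distance between plug_center and port_mouth below 0.004 m and angle between plug_center's own z axis and vertical below 0.1 rad and value of joint port between -0.0012 and 0.0006 m); the robot touches nothing.
It fails at once if the port is pulled up harder than 25 N (lifted over 4.17 mm) (value of joint port above 0.00416667 m).
It fails at once if the port is pressed down harder than 25 N (4.17 mm) (value of joint port below -0.00416667 m).
It fails at once if another plug is moved 15 mm or another thing 30 mm (distance of any of cap_center, square_center from where it was at the start of the episode above 0.015 m or distance of any of mug, collar, wrench, brush, cleaner, tumbler from where it was at the start of the episode above 0.03 m).
It also fails if it takes over 72 s, if anything falls off the work surface, if the arm or the gripper's body presses on something with over 40 N, if the wrist force passes 120 N, or if a joint passes its speed limit or range.

## Robot

A 6-joint arm with a two-finger parallel gripper is mounted at the origin on the work surface. World frame = base frame: x ahead of the robot, y to its left, z up, the work surface at z = 0. Lengths are in m, angles in rad, forces in N, time in s.
With the tool pointing down it reaches from about 0.325 to 0.925 m from the base axis. Payload 3.1 kg.
Tool frame: the origin (TCP) lies midway between the tips of the shut fingers; the grasp point (between the pads) lies 19 mm behind it (manip.grip_point_offset is the distance from the TCP to the grasp point, in m); z points along the fingers, y is the line along which they close (so a half turn about z gives the same grasp; the last joint's range is limited). The gripper opens to 85 mm and grips with 20 to 120 N. Pads are 22 mm wide; open, the fingers measure 114 mm over their backs; the gripper's body (76 mm by 85 mm) begins 54 mm behind the grasp point. The pads swing forward as they close: fully open they stand 13 mm farther back than shut.
Start: joints at [1.235, 0.217, 1.613, -0, 1.311, -0.112], TCP at [0.139, 0.609, 0.231] pointing down, gripper open.
Joint ranges: [-2.75, 2.75], [-0.78, 2.1], [0.31, 2.55], [-1.13, 4.27], [0.13, 2.63], [-2.58, 2.58]. Speed limits (rad/s): [2.79, 2.79, 3.14, 3.14, 3.14, 3.14].

## Interface

Orientations are given as a rotation vector (axis times angle).
In Python, from station import telemetry, snapshot, camera_params, hand_in, manip gives the robot as it stands.
- The arm moves only by the tool apply_moves, never from a script. Its arguments are lists of equal length, an entry for each row: "delta_pos": the shift along the tool's x, y, z in mm, a list of three; "dr": the turn, a rotation vector about the tool's x, y, z in degrees, a list of three; "gripper": the closure, from 0 (fully open) to 1 (shut). A call has 1 to 5 rows; each row is the pose to reach, as a shift and turn from the pose commanded when the call began, along the tool's axes at that moment; what a row does not reach only later rows make up. A row lasts 1/8 s, in which the tool goes at most 62.5 mm and 10.7 degrees, less where a joint would pass 70% of its speed; a pose out of reach is approached as far as the arm can. A call with a gripper value outside its range is refused whole. The fingers move at their own pace and stop on an object; "squeeze" is the grip in N (left out, the last holds). Time passes only in rows, so rows that repeat a pose let the fingers close. It gives the time, the measured TCP pose, the force, the opening and the grip force at its end, in the units of the state.
- telemetry.get_state(): the state, without advancing time (a new reading comes with each control period).
- snapshot(name): name is "side" or "top" or "wrist"; returns the picture (384x512x3 uint8, red, green, blue); there is no depth.
- camera_params(name): a dict with "fx", "fy", "cx", "cy" (pixels), "k1" (the pictures are not rectified: a ray, as slopes to the right and down, at radius r is drawn at 1 + k1 r^2 times it, then the intrinsics apply), "T" (4x4, takes a point from camera to world coordinates). Camera axes: x right, y up, looking along -z (the intrinsics and any distortion apply to the point x, -y, -z); pixel columns grow to the right and rows downward; lengths in m; the calibration is good to about 2 mm. A picture is of the moment at which its call begins: read the wrist's pose just before it. camera_params takes no time and is no camera call; for the wrist camera it gives the pose at the moment of the call.
- hand_in(): hands the job in; it is judged then, once.
The state is a dict: "clock": time; "joint_positions": joint angles; "joint_vel": joint speeds; "joint_efforts": joint torques, N m; "ee_pos": TCP position; "eef_rot": TCP orientation; "ft_force": force on the tool from outside, world axes, zero at the start; "wrist_torque": the same for the moment, N m; "opening": opening from 0.0 (shut) to 1.0 (fully open); "grasp_force": force on a finger pad.
Only numpy, scipy, OpenCV 4.12 (cv2) and the standard library are available. Lean on these libraries where they do the work, as an engineer would, in place of code of your own. Each camera call takes 0.05 s, during which the arm holds its last target. There are 200 camera calls.

## Working session

There is one attempt and no reset: what is moved stays moved. The work goes in short steps, Python scripts to look and compute and a tool call to move; the robot and the scene stay as the last step left them, time stands still between calls to the robot, and variables do not carry over. Pictures are saved under pics/ and viewed, at most 10 in all, crops included, and the job is handed in when it is done.

Besides the shell and the picture viewer there is one more tool, called after "Emit:" by a JSON object that holds its "api" and its "payload", one argument or row to a line. apply_moves: Moves the arm, as the interface text tells. Its arguments: {"type":"object","properties":{"delta_pos":{"type":"array"},"dr":{"type":"array"},"gripper":{"type":"array"},"squeeze":{"type":"number"}},"required":["delta_pos","dr","gripper"]}

```bash
ls; mkdir -p pics
python3 - <<'E'
from station import telemetry, snapshot, camera_params, manip
import cv2, numpy as np
print(telemetry.get_state()); print(manip.grip_point_offset)
ims=[]
for n in("side","top"):
    im=snapshot(n); cv2.imwrite(f"pics/{n}0.png",im[:,:,::-1]); p=camera_params(n); print(n,{k:(np.round(v,4).tolist()) for k,v in p.items()})
    ims.append(im[:,:,::-1])
p=camera_params("wrist");im=snapshot("wrist"); cv2.imwrite("pics/wrist0.png",im[:,:,::-1]); print({k:(np.round(v,4).tolist()) for k,v in p.items()})
E
```

```text
pics
{'clock': 0.0, 'joint_positions': array([ 1.23481885e+00,  2.17765592e-01,  1.61492035e+00, -4.40764157e-06,
        1.31129430e+00, -1.12160561e-01]), 'joint_vel': array([ 0.00047186,  0.00080571, -0.00070328, -0.00048926,  0.00059862,
        0.00060995]), 'joint_efforts': array([ 1.19837096e-03, -3.96833110e+01, -3.03857911e+01,  1.54222636e-05,
        9.70414840e-03,  6.63258248e-06]), 'ee_pos': array([0.13840791, 0.60865269, 0.22996838]), 'eef_rot': array([-0.35077664, -3.12141631,  0.00365752]), 'ft_force': array([0.23597508, 0.1098909 , 0.75517297]), 'wrist_torque': array([-4.04636610e-05, -5.56921033e-03,  1.93149275e-02]), 'grasp_force': 0.0, 'opening': 0.9982663122188331}
0.0187
side {'fx': 458.3692, 'fy': 458.3692, 'cx': 244.5095, 'cy': 192.1157, 'k1': -0.0306, 'T': [[-0.9725, 0.1817, -0.1455, 0.3494], [-0.232, -0.7044, 0.6709, 0.8861], [0.0194, 0.6862, 0.7271, 1.0425], [0.0, 0.0, 0.0, 1.0]]}
top {'fx': 422.2723, 'fy': 422.2723, 'cx': 252.5062, 'cy': 191.9355, 'k1': 0.0168, 'T': [[-0.0145, 0.9787, -0.2049, 0.2876], [-0.9999, -0.0153, -0.0022, 0.001], [-0.0053, 0.2048, 0.9788, 1.3615], [0.0, 0.0, 0.0, 1.0]]}
{'fx': 345.7352, 'fy': 345.7352, 'cx': 261.4734, 'cy': 185.8874, 'k1': 0.0212, 'T': [[0.2219, -0.9217, -0.318, 0.0568], [0.9751, 0.2089, 0.075, 0.6287], [-0.0027, -0.3268, 0.9451, 0.372], [0.0, 0.0, 0.0, 1.0]]}
```

View pics/top0.png

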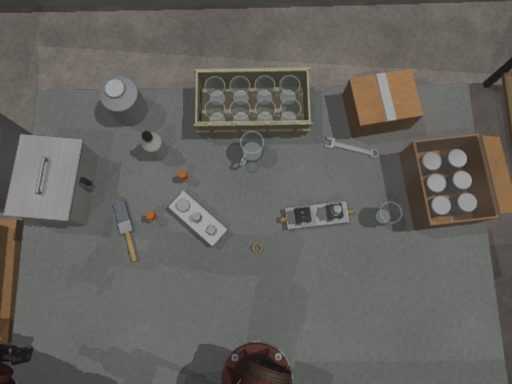

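View pics/side0.png

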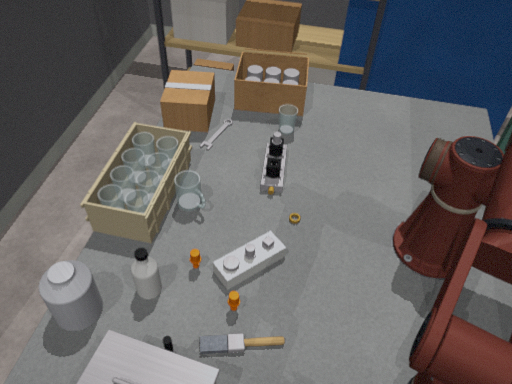

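The top view shows the rack at (197,218) with heads at (183,205), (196,216) and (211,230). The manifold is at (317,215), with the open port at about (302,215) and the closed one at (335,211). Orange decoys are at (183,175) and (151,216), and the brass collar is at (257,248). The side view shows rack heads at (231,263) wide, (250,251) and (267,241), and the open port at about (273,168). Next is a close crop to check which plug is which.

Run:
```python
import cv2, numpy as np
t=cv2.imread("pics/top0.png");s=cv2.imread("pics/side0.png")
f=lambda im,x,y,w,h:cv2.resize(im[y:y+h,x:x+w],(400,300),interpolation=cv2.INTER_CUBIC)
a=np.vstack([np.hstack([f(t,160,185,80,60),f(t,275,185,80,60)]),np.hstack([f(s,205,225,96,72),f(s,235,125,80,60+12)])])
cv2.imwrite("pics/crop0.png",a)
```

```text
(no output)
```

View pics/crop0.png

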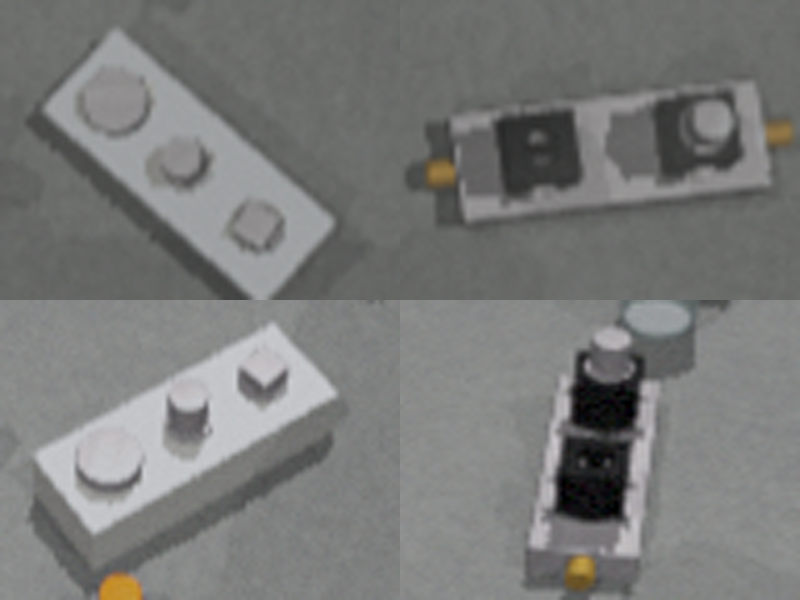

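The crops settle it: the middle plug (197,217 in the top view) is the tall round-headed one, between the flat cap and the square head. The open port is the left block at (303,215). Now the positions.

```bash
cat > h.py <<'E'
import numpy as np, cv2
def K(p): return np.array([[p["fx"],0,p["cx"]],[0,p["fy"],p["cy"]],[0,0,1]]), np.array([p["k1"],0,0,0,0.])
def ray(p,uv):
    k,d=K(p); n=cv2.undistortPoints(np.float64(uv).reshape(-1,1,2),k,d).reshape(-1,2)
    T=np.array(p["T"]); D=np.c_[n[:,0],-n[:,1],-np.ones(len(n))]@T[:3,:3].T
    return T[:3,3],D
def plane(p,uv,z):
    o,D=ray(p,uv); return o+D*((z-o[2])/D[:,2])[:,None]
def proj(p,X):
    T=np.array(p["T"]); c=(np.atleast_2d(X)-T[:3,3])@T[:3,:3]; k,d=K(p)
    q=c*[1,-1,-1]; return cv2.projectPoints(q.reshape(-1,1,3),np.zeros(3),np.zeros(3),k,d)[0].reshape(-1,2)
def meet(ps,uvs):
    A=np.zeros((3,3));b=np.zeros(3)
    for p,uv in zip(ps,uvs):
        o,D=ray(p,[uv]); d=D[0]/np.linalg.norm(D[0]); M=np.eye(3)-np.outer(d,d); A+=M;b+=M@o
    return np.linalg.solve(A,b)
E
python3 - <<'E'
from h import *
from station import camera_params, telemetry
t=camera_params("top");s=camera_params("side")
print("head",plane(t,[(197.2,216.6)],.074), plane(s,[(250.1,246.8)],.074), meet([t,s],[(197.2,216.6),(250.1,246.8)]))
print("port",plane(t,[(303,215)],.08), plane(s,[(235+38.6,125+.24*150)],.08))
print("closed top",plane(t,[(275+62.4,185+24)],.112), plane(s,[(235+42,125+.24*40)],.112))
# rack top corners & manifold corners
im=cv2.imread("pics/top0.png")
g=cv2.cvtColor(im,cv2.COLOR_BGR2GRAY)
m=(g>125).astype(np.uint8)
for x,y,w,h,z in((160,185,80,62,.042),(280,195,75,38,.03)):
    c,_=cv2.findContours(m[y:y+h,x:x+w],cv2.RETR_EXTERNAL,cv2.CHAIN_APPROX_NONE)
    c=max(c,key=cv2.contourArea).reshape(-1,2)+[x,y]
    w3=plane(t,c,z)[:,:2].astype(np.float32); r=cv2.minAreaRect(w3); print(r)
from scipy.spatial.transform import Rotation as R
st=telemetry.get_state();print(R.from_rotvec(st["eef_rot"]).as_matrix().round(3))
E
```

```text
head [[0.48221916 0.17529963 0.074     ]] [[0.48346926 0.18010599 0.074     ]] [0.48366126 0.17606619 0.06836091]
port [[ 0.48129568 -0.14965827  0.08      ]] [[ 0.48558496 -0.15299264  0.08      ]]
closed top [[ 0.49304139 -0.24940175  0.112     ]] [[ 0.49393645 -0.24240359  0.112     ]]
((0.48396044969558716, 0.17990148067474365), (0.18988056480884552, 0.07055357098579407), 47.732208251953125)
((0.490190714597702, -0.19916586577892303), (0.0669184997677803, 0.19569195806980133), 5.687671661376953)
[[-0.975  0.222 -0.001]
 [ 0.222  0.975 -0.002]
 [ 0.    -0.002 -1.   ]]
```

Emit:
{"api": "apply_moves", "payload": {
  "delta_pos": [
    [-43,-34,0],
    [-86,-69,0],
    [-130,-103,0],
    [-173,-138,0],
    [-216,-172,0]
  ],
  "dr": [
    [0,0,10],
    [0,0,20],
    [0,0,30],
    [0,0,40],
    [0,0,50]
  ],
  "gripper": [0,0,0,0,0],
  "squeeze": 100
}}

```text
clock: 0.78
ee_pos: [0.3118, 0.3921, 0.2311]
eef_rot: [1.645, 2.677, -0.0]
ft_force: [1.0, 0.8, -0.1]
opening: 1.001
grasp_force: 0.0
```

```bash
cat >> h.py <<'E'
def delta(pos,yaw):
    "shift (mm) and turn (deg) in tool axes to bring TCP to pos, tool y at world angle yaw (deg), pointing down"
    from station import telemetry
    from scipy.spatial.transform import Rotation as R
    st=telemetry.get_state(); r=R.from_rotvec(st["eef_rot"]); a=np.radians(yaw)
    y=np.array([np.cos(a),np.sin(a),0]); z=np.array([0,0,-1.])
    t=R.from_matrix(np.c_[np.cross(y,z),y,z])
    print("at",st["ee_pos"].round(4),"t",round(st["clock"],2),"F",st["ft_force"].round(2),"delta",(r.inv().apply(np.array(pos)-st["ee_pos"])*1e3).round(1),"turn",np.degrees((r.inv()*t).as_rotvec()).round(2))
E
python3 -c "
from h import *;delta([.483,.177,.2],-42.3)"
```

```text
at [0.3118 0.3921 0.2311] t 0.78 F [ 0.96  0.75 -0.15] delta [-269.3   55.5   31.1] turn [0.000e+00 1.000e-02 6.916e+01]
```

Emit:
{"api": "apply_moves", "payload": {
  "delta_pos": [
    [-54,11,6],
    [-108,22,12],
    [-162,33,18],
    [-215,44,25],
    [-269,55,31]
  ],
  "dr": [
    [0,0,10],
    [0,0,20],
    [0,0,30],
    [0,0,40],
    [0,0,50]
  ],
  "gripper": [0,0,0,0,0]
}}

```text
clock: 1.4
ee_pos: [0.4836, 0.1781, 0.1999]
eef_rot: [-2.622, -1.73, -0.0]
ft_force: [0.5, 1.0, 1.2]
opening: 0.998
grasp_force: 0.0
```

Emit:
{"api": "apply_moves", "payload": {
  "delta_pos": [
    [0,0,0],
    [0,0,0],
    [0,0,0],
    [0,0,0]
  ],
  "dr": [
    [0,0,10],
    [0,0,19],
    [0,0,19],
    [0,0,19]
  ],
  "gripper": [0,0,0,0]
}}

```text
clock: 1.9
ee_pos: [0.4827, 0.1797, 0.2001]
eef_rot: [-2.866, -1.286, 0.0]
ft_force: [0.6, 0.3, -0.6]
opening: 1.006
grasp_force: 0.0
```

Run:
```python
from h import *; from station import *
import pickle
delta([.483,.177,.2],-42.3)
p=camera_params("wrist");im=snapshot("wrist")[:,:,::-1].copy();cv2.imwrite("pics/wrist1.png",im);pickle.dump(p,open("w1.pkl","wb"))
print(np.round(p["T"],3)); print(proj(p,[[.483,.177,.074],[.483,.177,.046]]))
```

```text
at [0.4827 0.1797 0.2001] t 1.9 F [ 0.56  0.29 -0.62] delta [-1.8  2.   0.1] turn [-0.01  0.01  0.62]
[[ 0.747  0.629  0.217  0.539]
 [-0.665  0.706  0.245  0.244]
 [ 0.001 -0.327  0.945  0.342]
 [ 0.     0.     0.     1.   ]]
[[264.15902527 179.33376406]
 [263.91073716 169.62779953]]
```

View pics/wrist1.png

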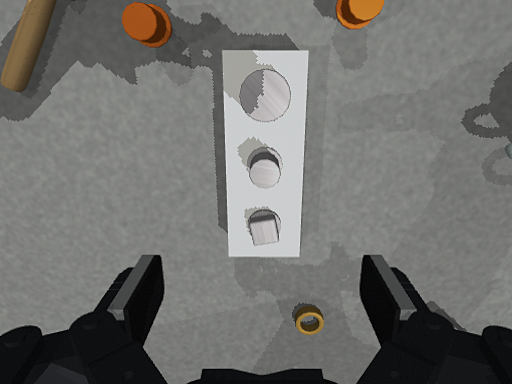

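The wrist view shows the rack upright in the frame, with the cap at (265,96), the tall round head at (265,172) and the square plug at (263,231). The orange decoys and the collar at (309,320) are clear of it. Next I'll measure the head disc and the rack outline.

Run:
```python
from h import *; import pickle
p=pickle.load(open("w1.pkl","rb")); im=cv2.imread("pics/wrist1.png"); g=cv2.cvtColor(im,cv2.COLOR_BGR2GRAY)
m=(g>190).astype(np.uint8); m[:, :200]=0; m[:,330:]=0
c,_=cv2.findContours(m,cv2.RETR_EXTERNAL,cv2.CHAIN_APPROX_NONE); c=max(c,key=cv2.contourArea); print(cv2.boundingRect(c))
h=cv2.convexHull(c).reshape(-1,2)
print("rack",cv2.minAreaRect(plane(p,h,.042)[:,:2].astype(np.float32)))
crop=cv2.resize(g[140:205,230:300],None,fx=6,fy=6,interpolation=cv2.INTER_CUBIC)
hc=cv2.HoughCircles(cv2.GaussianBlur(crop,(5,5),0),cv2.HOUGH_GRADIENT,1,30,param1=80,param2=15,minRadius=80,maxRadius=115)
for q in hc[0][:3]:
    uv=(230+(q[0]-2.5)/6,140+(q[1]-2.5)/6); print(uv,q[2]/6,plane(p,[uv],.074))
print(g[145:195:2,265])
```

```text
(224, 51, 84, 206)
rack ((0.486072301864624, 0.18002420663833618), (0.18844345211982727, 0.06945151090621948), 48.08824157714844)
(np.float32(264.5), np.float32(174.0)) 15.099999 [[0.48621979 0.18021831 0.074     ]]
(np.float32(264.33334), np.float32(164.5)) 18.133333 [[0.49140654 0.18627996 0.074     ]]
[161 122 118 104  69  71  69 114 192 189 186 197 184 187 183 188 188 187
 187 186 180 178 202 205 205]
```

Emit:
{"api": "apply_moves", "payload": {
  "delta_pos": [
    [2.5,2,40],
    [2.5,2,90],
    [2.5,2,130],
    [2.5,2,153],
    [2.5,2,153]
  ],
  "dr": [
    [0,0,0],
    [0,0,0],
    [0,0,0],
    [0,0,0],
    [0,0,0]
  ],
  "gripper": [0,0,0,0,0]
}}

```text
clock: 2.58
ee_pos: [0.4837, 0.1799, 0.0451]
eef_rot: [-2.866, -1.284, 0.008]
ft_force: [-0.1, 0.0, 0.2]
opening: 0.998
grasp_force: 0.0
```

Emit:
{"api": "apply_moves", "payload": {
  "delta_pos": [
    [0,0,0],
    [0,0,0],
    [0,0,0],
    [0,0,0],
    [0,0,0]
  ],
  "dr": [
    [0,0,0],
    [0,0,0],
    [0,0,0],
    [0,0,0],
    [0,0,0]
  ],
  "gripper": [0.5,1,1,1,1],
  "squeeze": 80
}}

```text
clock: 3.2
ee_pos: [0.4872, 0.1804, 0.0488]
eef_rot: [2.868, 1.282, 0.004]
ft_force: [-0.3, -0.7, 5.6]
opening: 0.276
grasp_force: 78.3
```

Emit:
{"api": "apply_moves", "payload": {
  "delta_pos": [
    [0,0,-3],
    [0,0,-10],
    [0,0,-20],
    [0,0,-20]
  ],
  "dr": [
    [0,0,0],
    [0,0,0],
    [0,0,0],
    [0,0,0]
  ],
  "gripper": [1,1,1,1]
}}

```text
clock: 3.7
ee_pos: [0.4869, 0.1803, 0.0685]
eef_rot: [2.868, 1.282, 0.003]
ft_force: [-0.1, 1.0, -0.7]
opening: 0.278
grasp_force: 78.5
```

Emit:
{"api": "apply_moves", "payload": {
  "delta_pos": [
    [0,0,-50],
    [0,0,-90],
    [0,0,-110],
    [0,0,-110]
  ],
  "dr": [
    [0,0,0],
    [0,0,0],
    [0,0,0],
    [0,0,0]
  ],
  "gripper": [1,1,1,1]
}}

```text
clock: 4.2
ee_pos: [0.4875, 0.1804, 0.1794]
eef_rot: [2.867, 1.282, 0.007]
ft_force: [0.8, 1.2, -1.0]
opening: 0.272
grasp_force: 80.5
```

Run:
```python
from h import *; from station import *
import pickle
ps=[]
for i in range(3):
    delta([.485,-.1495,.2],-84.3+90); p=camera_params("wrist");im=snapshot("wrist")[:,:,::-1].copy()
cv2.imwrite("pics/wrist2.png",im);pickle.dump(p,open("w2.pkl","wb"))
print(telemetry.get_state()["joint_positions"].round(2))
```

```text
at [0.4875 0.1804 0.1794] t 4.2 F [ 0.84  1.19 -1.03] delta [-247.5  218.2  -21. ] turn [  0.23  -0.13 -47.52]
at [0.4862 0.1802 0.1775] t 4.25 F [ 1.16 -0.16 -1.4 ] delta [-246.4  218.9  -22.5] turn [ 5.000e-02 -3.000e-02 -4.752e+01]
at [0.4853 0.1799 0.1763] t 4.3 F [ 0.49 -0.08 -0.97] delta [-245.7  219.4  -23.6] turn [ -0.08   0.05 -47.52]
[ 0.22  0.05  1.91 -0.    1.18  0.95]
```

View pics/wrist2.png

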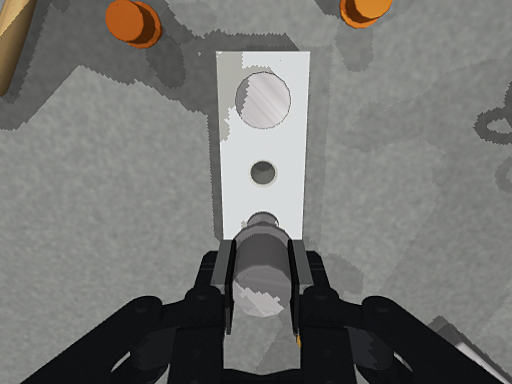

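The plug is clear of the rack: the middle hole at (263,172) is empty, and the head is held centred between the pads at (265,280). Next is the move to a hover above the port.

Emit:
{"api": "apply_moves", "payload": {
  "delta_pos": [
    [-30,27,-20],
    [-70,63,-35],
    [-112,100,-35],
    [-154,137,-35],
    [-195,174,-35]
  ],
  "dr": [
    [0,0,-8],
    [0,0,-16],
    [0,0,-24],
    [0,0,-32],
    [0,0,-40]
  ],
  "gripper": [1,1,1,1,1]
}}

```text
clock: 4.97
ee_pos: [0.4844, -0.0826, 0.2104]
eef_rot: [-2.249, -2.189, 0.002]
ft_force: [-0.0, 0.4, -1.7]
opening: 0.277
grasp_force: 80.6
```

```bash
python3 -c "
from h import *;delta([.485,-.1495,.212],5.7)"
```

```text
at [ 0.4844 -0.0826  0.2104] t 4.97 F [-0.01  0.35 -1.68] delta [-66.9   2.4  -1.7] turn [-0.16 -0.07 -7.26]
```

Emit:
{"api": "apply_moves", "payload": {
  "delta_pos": [
    [-33,1,-2],
    [-67,2.5,-2],
    [-67,2.5,-2],
    [-67,2.5,-2],
    [-67,2.5,-2]
  ],
  "dr": [
    [0,0,-4],
    [0,0,-7],
    [0,0,-7],
    [0,0,-7],
    [0,0,-7]
  ],
  "gripper": [1,1,1,1,1]
}}

```text
clock: 5.6
ee_pos: [0.4857, -0.1471, 0.2135]
eef_rot: [-2.116, -2.319, 0.0]
ft_force: [0.3, -0.6, -1.2]
opening: 0.277
grasp_force: 80.6
```

Run:
```python
from h import *; from station import *
import pickle
delta([.485,-.1495,.212],5.7); p=camera_params("wrist");im=snapshot("wrist")[:,:,::-1].copy()
cv2.imwrite("pics/wrist3.png",im);pickle.dump(p,open("w3.pkl","wb"))
delta([.485,-.1495,.212],5.7); 
s=snapshot("side")[:,:,::-1]
cv2.imwrite("pics/side3.png",s)
ps=camera_params("side"); u=proj(ps,[[.485,-.1495,.2]])[0].astype(int); print(u)
c=s[max(0,u[1]-75):u[1]+75,u[0]-75:u[0]+75]; c=cv2.resize(c,(288,288),interpolation=cv2.INTER_CUBIC)
cv2.imwrite("pics/both3.png",np.hstack([im,np.vstack([c,np.zeros((96,288,3),np.uint8)])]))
```

```text
at [ 0.4857 -0.1471  0.2135] t 5.6 F [ 0.3  -0.56 -1.24] delta [-2.3 -0.9  1.5] turn [-0.07 -0.06 -0.46]
at [ 0.4858 -0.1472  0.2137] t 5.65 F [ 0.51  0.48 -0.62] delta [-2.3 -1.1  1.7] turn [-0.05 -0.04 -0.45]
[276 131]
```

View pics/both3.png

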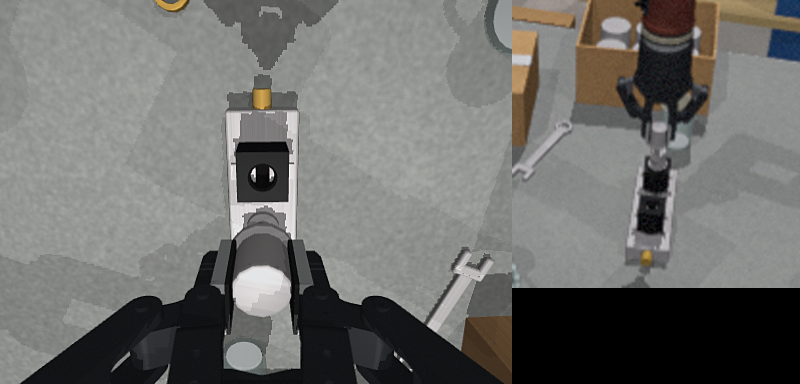

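The wrist view shows the open port below, with its mouth at about (263,177) and the latch blades visible inside. The held plug's head top is at (263,290). The side crop shows the plug hanging straight. Next I'll measure the mouth and the head.

Run:
```python
from h import *; import pickle
p=pickle.load(open("w3.pkl","rb")); im=cv2.imread("pics/wrist3.png"); g=cv2.cvtColor(im,cv2.COLOR_BGR2GRAY)
print(g[140:210:2,245]); print(g[177,228:300:2]); print("col263",g[155:200,263])
def hc(x0,y0,x1,y1,r0,r1,z,p2=15):
    c=cv2.resize(g[y0:y1,x0:x1],None,fx=6,fy=6,interpolation=cv2.INTER_CUBIC)
    h=cv2.HoughCircles(cv2.GaussianBlur(c,(5,5),0),cv2.HOUGH_GRADIENT,1,20,param1=60,param2=p2,minRadius=r0*6,maxRadius=r1*6)
    if h is None: print("none");return
    for q in h[0][:3]:
        uv=(x0+(q[0]-2.5)/6,y0+(q[1]-2.5)/6); print(uv,q[2]/6,plane(p,[uv],z))
hc(238,154,290,202,9,18,.08)
hc(225,250,300,325,24,36,.2407)
print("proj port est r", [np.linalg.norm(np.diff(proj(p,[[.485,-.1495,z],[.485+r,-.1495,z]]),axis=0)).round(1) for z,r in((.08,.0105),(.08,.0125),(.2407,.013))])
```

```text
[130  37   7   8   8   9  40  46  45  46  47  46  48  49  47  48  49  48
  48  50  50  50  50  51  52  51  52  52  52  52  49 137 219 220 220]
[141 192 216 217  72  48  48  50  49  51  15   1 127 193   0  12  10  10
   9   6   1 255  91   5  15  50  49  48  48  46  69 227 224 214 172 147]
col263 [46 46 45 47 45 47 48 49 37 20 18 20 18 18 20 21 21 21 21 14 12  8  9 10
 10 11 10 10 10  9  7  8  9 13 17 18 30 49 53 53 52 51 52 51 51]
(np.float32(262.16666), np.float32(178.0)) 14.816667 [[ 0.48691623 -0.15003288  0.08      ]]
(np.float32(262.33334), np.float32(174.66667)) 11.383334 [[ 0.48678658 -0.14711689  0.08      ]]
(np.float32(258.83334), np.float32(177.66667)) 11.599999 [[ 0.48411472 -0.14999682  0.08      ]]
(np.float32(261.33334), np.float32(293.66666)) 29.033333 [[ 0.48609792 -0.14639285  0.2407    ]]
(np.float32(259.5), np.float32(290.83334)) 25.833334 [[ 0.48526433 -0.1451558   0.2407    ]]
(np.float32(264.5), np.float32(290.83334)) 25.983332 [[ 0.48721252 -0.14497588  0.2407    ]]
proj port est r [np.float64(12.6), np.float64(14.9), np.float64(32.8)]
```

Run:
```python
from h import *; import pickle
p=pickle.load(open("w3.pkl","rb")); im=cv2.imread("pics/wrist3.png"); g=cv2.cvtColor(im,cv2.COLOR_BGR2GRAY)
print("col262",g[255:325:2,262]); print("row290",g[290,225:300:2]); print("row212-235 c262",g[205:240:1,262])
a=np.linspace(0,2*np.pi,72)
for z in(.2387,.2407,.2427):
    for c in((.4858,-.1472),):
        q=proj(p,np.c_[c[0]+.013*np.cos(a),c[1]+.013*np.sin(a),0*a+z]); print(z,q.min(0).round(1),q.max(0).round(1))
q=proj(p,np.c_[.4858+.016*np.cos(a),-.1472+.016*np.sin(a),0*a+.2127]);print("flange",q.min(0).round(1),q.max(0).round(1))
q=proj(p,np.c_[.4858+.004*np.cos(a),-.1472+.004*np.sin(a),0*a+.1727]);print("tip",q.min(0).round(1),q.max(0).round(1))
```

```text
col262 [ 82  84  84  83  87 117 216 229 229 229 229 229 229 229 226 224 226 220
 221 217 202 200 199 196 194 192 193 184 178 178 180 102 100  99  97]
row290 [ 17  29   7   5 214 217 215 216 216 217 218 219 219 220 220 220 220 219
 219 218 219 218 217 219 219 209 212 211 194 193 190 191 193  26  10  24
  20  73]
row212-235 c262 [217 234 172 119 125 132 103  79  79 111 124 123 121 118 121 111  91  69
  71  82  87 115 127 123 120 122 122 125 104  81  81  81  81  81  82]
0.2387 [227.8 263.7] [293.  319.1]
0.2407 [227.3 266.5] [293.5 322.5]
0.2427 [226.8 269.4] [293.9 326. ]
flange [226.6 227.1] [294.7 287. ]
tip [254.  215.5] [267.7 228.1]
```

Emit:
{"api": "apply_moves", "payload": {
  "delta_pos": [
    [-2.5,1,30],
    [-2.5,1,60],
    [-2.5,1,85],
    [-2.5,1,85],
    [-2.5,1,85]
  ],
  "dr": [
    [0,0,0],
    [0,0,0],
    [0,0,0],
    [0,0,0],
    [0,0,0]
  ],
  "gripper": [1,1,1,1,1]
}}

```text
clock: 6.32
ee_pos: [0.4881, -0.1507, 0.1304]
eef_rot: [2.117, 2.319, 0.001]
ft_force: [-0.7, 1.2, -1.6]
opening: 0.274
grasp_force: 80.6
```

Run:
```python
from h import *; from station import *
import pickle
delta([.487,-.1497,.12],5.7); p=camera_params("wrist");im=snapshot("wrist")[:,:,::-1].copy()
cv2.imwrite("pics/wrist4.png",im);pickle.dump(p,open("w4.pkl","wb"))
delta([.487,-.1497,.12],5.7)
cv2.imwrite("pics/wrist4c.png",cv2.resize(im[190:330,170:350],(720,560),interpolation=cv2.INTER_CUBIC))
```

```text
at [ 0.4881 -0.1507  0.1304] t 6.33 F [-0.7   1.23 -1.58] delta [ 1.1 -1.1 10.4] turn [ 0.09  0.05 -0.49]
at [ 0.4885 -0.1509  0.1309] t 6.38 F [ 0.21 -0.22 -1.69] delta [ 1.4 -1.4 10.9] turn [ 0.14  0.08 -0.49]
```

View pics/wrist4c.png

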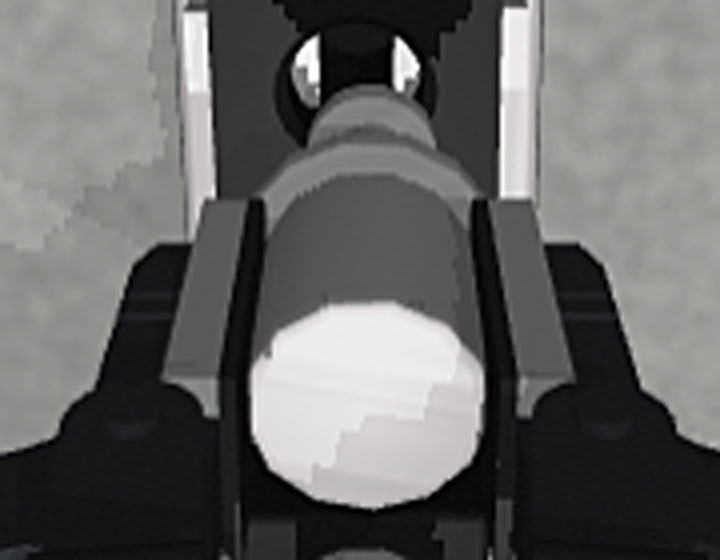

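The crop shows the mouth's rim centred at about (259,214) in full-frame pixels. The stem tip is at (263,216), about 2 mm towards tool +y. The plug is upright between the pads. Next I'll let the arm settle and work out the correction.

Emit:
{"api": "apply_moves", "payload": {
  "delta_pos": [
    [0,0,0],
    [0,0,0]
  ],
  "dr": [
    [0,0,0],
    [0,0,0]
  ],
  "gripper": [1,1]
}}

```text
clock: 6.62
ee_pos: [0.488, -0.1509, 0.1303]
eef_rot: [2.118, 2.318, 0.001]
ft_force: [-0.0, -0.2, -0.9]
opening: 0.277
grasp_force: 80.6
```

Run:
```python
from h import *; from station import *
import pickle
p=pickle.load(open("w4.pkl","rb")); a=np.linspace(0,6.28,60)
m=plane(p,[(259,214)],.08); print("mouth w4",m)
for c in((.487,-.1497),tuple(m[0,:2])):
    q=proj(p,np.c_[c[0]+.0125*np.cos(a),c[1]+.0125*np.sin(a),0*a+.08]);print("rim",c,q.min(0),q.max(0))
for X in ((.4881,-.1507),(.487,-.1497)):
    q=proj(p,np.c_[X[0]+.016*np.cos(a),X[1]+.016*np.sin(a),0*a+.1294]);print("flange",X,q.min(0),q.max(0))
for i in range(2):
    delta([*m[0,:2],.12],5.7); snapshot("top")
p=camera_params("wrist");im=snapshot("wrist")[:,:,::-1].copy()
cv2.imwrite("pics/wrist5.png",im);pickle.dump(p,open("w5.pkl","wb"))
g=cv2.cvtColor(im,cv2.COLOR_BGR2GRAY)
print("rows",[(r,g[r,232:292:2].tolist()) for r in(205,212)])
print("col",g[190:240,259].tolist())
```

```text
mouth w4 [[ 0.48718494 -0.15015978  0.08      ]]
rim (0.487, -0.1497) [238.09293938 193.93209946] [279.42823845 231.90893542]
rim (np.float64(0.4871849387347676), np.float64(-0.15015978322620777)) [238.3456848  194.68131959] [279.6502829  232.60242415]
flange (0.4881, -0.1507) [226.28793272 226.9159117 ] [294.32315861 286.66811765]
flange (0.487, -0.1497) [224.0677871  224.73370146] [292.25359597 284.7422646 ]
at [ 0.488  -0.1509  0.1303] t 6.62 F [-0.03 -0.17 -0.92] delta [ 0.9 -0.7 10.3] turn [ 0.09  0.05 -0.52]
at [ 0.4878 -0.1509  0.13  ] t 6.67 F [ 0.28  1.04 -0.03] delta [ 0.8 -0.5 10. ] turn [ 0.07  0.04 -0.52]
rows [(205, [55, 54, 54, 56, 62, 16, 87, 250, 242, 150, 7, 13, 13, 8, 11, 9, 8, 10, 12, 237, 226, 255, 0, 40, 57, 52, 53, 52, 54, 53]), (212, [54, 56, 55, 60, 19, 19, 43, 137, 111, 241, 5, 5, 78, 80, 95, 94, 93, 88, 67, 204, 93, 107, 3, 20, 39, 55, 55, 53, 54, 53])]
col [21, 18, 19, 18, 14, 11, 22, 24, 21, 20, 21, 22, 22, 18, 11, 9, 13, 11, 13, 11, 4, 59, 87, 87, 111, 129, 129, 130, 129, 126, 130, 103, 70, 76, 87, 94, 127, 137, 130, 129, 129, 129, 133, 107, 83, 84, 85, 86, 86, 86]
```

Emit:
{"api": "apply_moves", "payload": {
  "delta_pos": [
    [0,-0.7,4],
    [0,-0.7,8],
    [0,-0.7,12],
    [0,-0.7,16],
    [0,-0.7,16]
  ],
  "dr": [
    [0,0,0],
    [0,0,0],
    [0,0,0],
    [0,0,0],
    [0,0,0]
  ],
  "gripper": [1,1,1,1,1],
  "squeeze": 100
}}

```text
clock: 7.4
ee_pos: [0.4862, -0.1505, 0.1127]
eef_rot: [-2.118, -2.319, 0.001]
ft_force: [0.3, 0.0, -2.5]
opening: 0.266
grasp_force: 98.1
```

Emit:
{"api": "apply_moves", "payload": {
  "delta_pos": [
    [0,0,1],
    [0,0,2],
    [0,0,3],
    [0,0,4],
    [0,0,4]
  ],
  "dr": [
    [0,0,0],
    [0,0,0],
    [0,0,0],
    [0,0,0],
    [0,0,0]
  ],
  "gripper": [1,1,1,1,1]
}}

```text
clock: 8.02
ee_pos: [0.4864, -0.1507, 0.1092]
eef_rot: [-2.118, -2.319, 0.0]
ft_force: [-0.5, -0.2, -1.3]
opening: 0.275
grasp_force: 98.1
```

Emit:
{"api": "apply_moves", "payload": {
  "delta_pos": [
    [0,0,1],
    [0,0,2],
    [0,0,3],
    [0,0,3]
  ],
  "dr": [
    [0,0,0],
    [0,0,0],
    [0,0,0],
    [0,0,0]
  ],
  "gripper": [1,1,1,1]
}}

```text
clock: 8.52
ee_pos: [0.4866, -0.1508, 0.1064]
eef_rot: [2.119, 2.319, -0.0]
ft_force: [-2.3, -0.4, 1.4]
opening: 0.272
grasp_force: 98.6
```

Emit:
{"api": "apply_moves", "payload": {
  "delta_pos": [
    [0,0,1],
    [0,0,2],
    [0,0,2]
  ],
  "dr": [
    [0,0,0],
    [0,0,0],
    [0,0,0]
  ],
  "gripper": [1,1,1]
}}

```text
clock: 8.9
ee_pos: [0.487, -0.1509, 0.1047]
eef_rot: [2.118, 2.319, 0.0]
ft_force: [-1.1, -0.1, 3.6]
opening: 0.273
grasp_force: 98.8
```

Emit:
{"api": "apply_moves", "payload": {
  "delta_pos": [
    [0,0,1],
    [0,0,2],
    [0,0,2]
  ],
  "dr": [
    [0,0,0],
    [0,0,0],
    [0,0,0]
  ],
  "gripper": [1,1,1]
}}

```text
clock: 9.28
ee_pos: [0.487, -0.1509, 0.1028]
eef_rot: [2.118, 2.319, 0.0]
ft_force: [-2.5, 0.3, 6.1]
opening: 0.271
grasp_force: 99.1
```

Emit:
{"api": "apply_moves", "payload": {
  "delta_pos": [
    [0,0,1],
    [0,0,2],
    [0,0,2]
  ],
  "dr": [
    [0,0,0],
    [0,0,0],
    [0,0,0]
  ],
  "gripper": [1,1,1]
}}

```text
clock: 9.65
ee_pos: [0.4862, -0.1506, 0.0995]
eef_rot: [-2.119, -2.319, 0.0]
ft_force: [0.7, 0.1, -0.4]
opening: 0.274
grasp_force: 99.2
```

Emit:
{"api": "apply_moves", "payload": {
  "delta_pos": [
    [0,0,1],
    [0,0,2],
    [0,0,3],
    [0,0,4],
    [0,0,4]
  ],
  "dr": [
    [0,0,0],
    [0,0,0],
    [0,0,0],
    [0,0,0],
    [0,0,0]
  ],
  "gripper": [1,1,1,1,1]
}}

```text
clock: 10.28
ee_pos: [0.4866, -0.1506, 0.096]
eef_rot: [-2.119, -2.319, -0.0]
ft_force: [0.1, 0.3, -0.8]
opening: 0.264
grasp_force: 99.2
```

Emit:
{"api": "apply_moves", "payload": {
  "delta_pos": [
    [0,0,1],
    [0,0,2],
    [0,0,3],
    [0,0,4],
    [0,0,4]
  ],
  "dr": [
    [0,0,0],
    [0,0,0],
    [0,0,0],
    [0,0,0],
    [0,0,0]
  ],
  "gripper": [1,1,1,1,1]
}}

```text
clock: 10.9
ee_pos: [0.4865, -0.1507, 0.0922]
eef_rot: [-2.119, -2.319, 0.0]
ft_force: [0.1, -0.0, -1.4]
opening: 0.274
grasp_force: 99.2
```

Emit:
{"api": "apply_moves", "payload": {
  "delta_pos": [
    [0,0,1],
    [0,0,2],
    [0,0,3],
    [0,0,3]
  ],
  "dr": [
    [0,0,0],
    [0,0,0],
    [0,0,0],
    [0,0,0]
  ],
  "gripper": [1,1,1,1]
}}

```text
clock: 11.4
ee_pos: [0.4865, -0.1507, 0.0892]
eef_rot: [-2.119, -2.319, 0.0]
ft_force: [-0.3, 0.7, -1.5]
opening: 0.273
grasp_force: 99.2
```

Emit:
{"api": "apply_moves", "payload": {
  "delta_pos": [
    [0,0,1],
    [0,0,2],
    [0,0,2]
  ],
  "dr": [
    [0,0,0],
    [0,0,0],
    [0,0,0]
  ],
  "gripper": [1,1,1]
}}

```text
clock: 11.78
ee_pos: [0.4866, -0.1507, 0.0873]
eef_rot: [2.119, 2.319, -0.0]
ft_force: [-0.2, -0.3, -1.1]
opening: 0.273
grasp_force: 99.2
```

Emit:
{"api": "apply_moves", "payload": {
  "delta_pos": [
    [0,0,1],
    [0,0,1],
    [0,0,1]
  ],
  "dr": [
    [0,0,0],
    [0,0,0],
    [0,0,0]
  ],
  "gripper": [1,1,1]
}}

```text
clock: 12.15
ee_pos: [0.4867, -0.1507, 0.0867]
eef_rot: [2.119, 2.32, 0.0]
ft_force: [-0.9, 0.7, 2.8]
opening: 0.272
grasp_force: 99.3
```

Emit:
{"api": "apply_moves", "payload": {
  "delta_pos": [
    [0,0,1],
    [0,0,1],
    [0,0,1]
  ],
  "dr": [
    [0,0,0],
    [0,0,0],
    [0,0,0]
  ],
  "gripper": [1,1,1]
}}

```text
clock: 12.52
ee_pos: [0.4867, -0.1508, 0.086]
eef_rot: [-2.119, -2.319, 0.0]
ft_force: [-2.5, 1.6, 5.8]
opening: 0.269
grasp_force: 99.5
```

Emit:
{"api": "apply_moves", "payload": {
  "delta_pos": [
    [0,0,1],
    [0,0,2],
    [0,0,2],
    [0,0,2]
  ],
  "dr": [
    [0,0,0],
    [0,0,0],
    [0,0,0],
    [0,0,0]
  ],
  "gripper": [1,1,1,1]
}}

```text
clock: 13.02
ee_pos: [0.4868, -0.1507, 0.085]
eef_rot: [-2.118, -2.319, 0.001]
ft_force: [-4.8, 1.9, 11.2]
opening: 0.274
grasp_force: 100.2
```

Emit:
{"api": "apply_moves", "payload": {
  "delta_pos": [
    [0,0,-2],
    [0,0,-4],
    [0,0,-6],
    [0,0,-7],
    [0,0,-7]
  ],
  "dr": [
    [0,0,0],
    [0,0,0],
    [0,0,0],
    [0,0,0],
    [0,0,0]
  ],
  "gripper": [1,1,1,1,1]
}}

```text
clock: 13.65
ee_pos: [0.4865, -0.1507, 0.09]
eef_rot: [-2.119, -2.319, 0.0]
ft_force: [-0.5, -0.2, -1.2]
opening: 0.269
grasp_force: 99.2
```

Emit:
{"api": "apply_moves", "payload": {
  "delta_pos": [
    [0,0,-1],
    [0,0,-2],
    [0,0,-2]
  ],
  "dr": [
    [0,0,0],
    [0,0,0],
    [0,0,0]
  ],
  "gripper": [1,1,1]
}}

```text
clock: 14.02
ee_pos: [0.4867, -0.1508, 0.0924]
eef_rot: [2.119, 2.319, 0.0]
ft_force: [-0.1, -0.5, -1.0]
opening: 0.274
grasp_force: 99.2
```

Emit:
{"api": "apply_moves", "payload": {
  "delta_pos": [
    [0,0,-1],
    [0,0,-2],
    [0,0,-2]
  ],
  "dr": [
    [0,0,0],
    [0,0,0],
    [0,0,0]
  ],
  "gripper": [1,1,1]
}}

```text
clock: 14.4
ee_pos: [0.4867, -0.1508, 0.0945]
eef_rot: [2.119, 2.319, 0.0]
ft_force: [1.3, 0.4, -0.4]
opening: 0.275
grasp_force: 99.2
```

Emit:
{"api": "apply_moves", "payload": {
  "delta_pos": [
    [0,0,-1],
    [0,0,-1],
    [0,0,-1]
  ],
  "dr": [
    [0,0,0],
    [0,0,0],
    [0,0,0]
  ],
  "gripper": [1,1,1]
}}

```text
clock: 14.78
ee_pos: [0.4866, -0.1507, 0.0953]
eef_rot: [2.119, 2.32, -0.0]
ft_force: [0.7, 0.2, -1.0]
opening: 0.275
grasp_force: 99.2
```

Emit:
{"api": "apply_moves", "payload": {
  "delta_pos": [
    [0,0,-1],
    [0,0,-1],
    [0,0,-1]
  ],
  "dr": [
    [0,0,0],
    [0,0,0],
    [0,0,0]
  ],
  "gripper": [1,1,1]
}}

```text
clock: 15.15
ee_pos: [0.4865, -0.1507, 0.0962]
eef_rot: [-2.119, -2.319, 0.0]
ft_force: [-0.2, -0.5, -1.6]
opening: 0.273
grasp_force: 99.1
```

Emit:
{"api": "apply_moves", "payload": {
  "delta_pos": [
    [0,0,-1],
    [0,0,-1],
    [0,0,-1]
  ],
  "dr": [
    [0,0,0],
    [0,0,0],
    [0,0,0]
  ],
  "gripper": [1,1,1]
}}

```text
clock: 15.52
ee_pos: [0.4864, -0.1506, 0.0969]
eef_rot: [-2.118, -2.319, 0.0]
ft_force: [0.2, 0.0, -5.1]
opening: 0.274
grasp_force: 98.7
```

Emit:
{"api": "apply_moves", "payload": {
  "delta_pos": [
    [0,0,-1],
    [0,0,-2],
    [0,0,-2]
  ],
  "dr": [
    [0,0,0],
    [0,0,0],
    [0,0,0]
  ],
  "gripper": [1,1,1]
}}

```text
clock: 15.9
ee_pos: [0.486, -0.1504, 0.0983]
eef_rot: [-2.118, -2.319, 0.0]
ft_force: [3.1, -1.4, -12.7]
opening: 0.274
grasp_force: 98.6
```

Emit:
{"api": "apply_moves", "payload": {
  "delta_pos": [
    [0,0,-0.5],
    [0,0,-1],
    [0,0,-1],
    [0,0,-1]
  ],
  "dr": [
    [0,0,0],
    [0,0,0],
    [0,0,0],
    [0,0,0]
  ],
  "gripper": [1,1,1,1]
}}

```text
clock: 16.4
ee_pos: [0.486, -0.1503, 0.0995]
eef_rot: [-2.118, -2.318, 0.001]
ft_force: [4.3, -0.9, -19.0]
opening: 0.27
grasp_force: 98.8
```

Emit:
{"api": "apply_moves", "payload": {
  "delta_pos": [
    [0,0,0.5],
    [0,0,0.5],
    [0,0,0.5],
    [0,0,0.5]
  ],
  "dr": [
    [0,0,0],
    [0,0,0],
    [0,0,0],
    [0,0,0]
  ],
  "gripper": [1,1,1,1]
}}

```text
clock: 16.9
ee_pos: [0.486, -0.1505, 0.0995]
eef_rot: [-2.118, -2.318, 0.001]
ft_force: [2.0, -0.4, -18.7]
opening: 0.272
grasp_force: 98.9
```

Emit:
{"api": "apply_moves", "payload": {
  "delta_pos": [
    [0,0,0],
    [0,0,0],
    [0,0,0],
    [0,0,0],
    [0,0,0]
  ],
  "dr": [
    [0,0,0],
    [0,0,0],
    [0,0,0],
    [0,0,0],
    [0,0,0]
  ],
  "gripper": [1,1,1,1,1]
}}

```text
clock: 17.52
ee_pos: [0.4861, -0.1505, 0.0995]
eef_rot: [-2.118, -2.319, 0.001]
ft_force: [0.7, 0.4, -19.8]
opening: 0.272
grasp_force: 98.9
```

Emit:
{"api": "apply_moves", "payload": {
  "delta_pos": [
    [0,0,0],
    [0,0,0],
    [0,0,0],
    [0,0,0],
    [0,0,0]
  ],
  "dr": [
    [0,0,0],
    [0,0,0],
    [0,0,0],
    [0,0,0],
    [0,0,0]
  ],
  "gripper": [1,1,1,1,1]
}}

```text
clock: 18.15
ee_pos: [0.4862, -0.1505, 0.0996]
eef_rot: [-2.118, -2.319, 0.001]
ft_force: [-1.1, -0.4, -19.4]
opening: 0.27
grasp_force: 98.9
```

Emit:
{"api": "apply_moves", "payload": {
  "delta_pos": [
    [0,0,0.5],
    [0,0,0.5],
    [0,0,0.5],
    [0,0,0.5],
    [0,0,0.5]
  ],
  "dr": [
    [0,0,0],
    [0,0,0],
    [0,0,0],
    [0,0,0],
    [0,0,0]
  ],
  "gripper": [1,1,1,1,1]
}}

```text
clock: 18.77
ee_pos: [0.4863, -0.1506, 0.0992]
eef_rot: [-2.118, -2.319, 0.001]
ft_force: [-3.3, 1.0, -18.6]
opening: 0.271
grasp_force: 98.8
```

Run:
```python
from station import *
for i in range(8):
    s=telemetry.get_state(); print(round(s["clock"],2),s["ee_pos"].round(4),s["ft_force"].round(1)); snapshot("top")
```

```text
18.77 [ 0.4863 -0.1506  0.0992] [ -3.3   1.  -18.6]
18.82 [ 0.4863 -0.1507  0.0992] [ -2.4   0.9 -17.8]
18.88 [ 0.4864 -0.1506  0.0992] [ -3.2   1.  -17.9]
18.93 [ 0.4864 -0.1506  0.0992] [ -3.    0.2 -17.7]
18.98 [ 0.4864 -0.1506  0.0992] [ -3.3   1.7 -17.3]
19.02 [ 0.4864 -0.1506  0.0992] [ -3.1   0.7 -17.8]
19.07 [ 0.4864 -0.1506  0.0992] [ -2.7   0.9 -17.9]
19.12 [ 0.4865 -0.1506  0.0992] [ -2.6   0.9 -17. ]
```

Emit:
{"api": "apply_moves", "payload": {
  "delta_pos": [
    [0,0,0.4],
    [0,0,0.4],
    [0,0,0.4],
    [0,0,0.4],
    [0,0,0.4]
  ],
  "dr": [
    [0,0,0],
    [0,0,0],
    [0,0,0],
    [0,0,0],
    [0,0,0]
  ],
  "gripper": [1,1,1,1,1]
}}

```text
clock: 19.8
ee_pos: [0.4867, -0.1507, 0.099]
eef_rot: [2.119, 2.319, 0.0]
ft_force: [-2.7, 2.1, -16.3]
opening: 0.274
grasp_force: 98.9
```

Emit:
{"api": "apply_moves", "payload": {
  "delta_pos": [
    [0,0,0],
    [0,0,0],
    [0,0,0],
    [0,0,0],
    [0,0,0]
  ],
  "dr": [
    [0,0,0],
    [0,0,0],
    [0,0,0],
    [0,0,0],
    [0,0,0]
  ],
  "gripper": [1,1,1,1,1]
}}

```text
clock: 20.42
ee_pos: [0.4867, -0.1507, 0.099]
eef_rot: [2.119, 2.319, 0.0]
ft_force: [-2.2, 1.9, -16.8]
opening: 0.274
grasp_force: 99.0
```

Emit:
{"api": "apply_moves", "payload": {
  "delta_pos": [
    [0,0,0],
    [0,0,0],
    [0,0,0],
    [0,0,0],
    [0,0,0]
  ],
  "dr": [
    [0,0,0],
    [0,0,0],
    [0,0,0],
    [0,0,0],
    [0,0,0]
  ],
  "gripper": [1,1,1,1,1]
}}

```text
clock: 21.05
ee_pos: [0.4867, -0.1507, 0.0989]
eef_rot: [2.119, 2.319, 0.0]
ft_force: [-1.8, 2.1, -16.3]
opening: 0.272
grasp_force: 99.0
```

Emit:
{"api": "apply_moves", "payload": {
  "delta_pos": [
    [0,0,2],
    [0,0,4],
    [0,0,7],
    [0,0,9],
    [0,0,9]
  ],
  "dr": [
    [0,0,0],
    [0,0,0],
    [0,0,0],
    [0,0,0],
    [0,0,0]
  ],
  "gripper": [1,1,1,1,1]
}}

```text
clock: 21.68
ee_pos: [0.4876, -0.1513, 0.0932]
eef_rot: [2.118, 2.319, -0.0]
ft_force: [-8.1, 4.1, 2.4]
opening: 0.271
grasp_force: 101.2
```

Emit:
{"api": "apply_moves", "payload": {
  "delta_pos": [
    [0,0,1],
    [0,0,2],
    [0,0,2],
    [0,0,2]
  ],
  "dr": [
    [0,0,0],
    [0,0,0],
    [0,0,0],
    [0,0,0]
  ],
  "gripper": [1,1,1,1]
}}

```text
clock: 22.18
ee_pos: [0.4876, -0.1513, 0.0915]
eef_rot: [2.118, 2.319, -0.0]
ft_force: [-8.9, 4.1, 4.2]
opening: 0.274
grasp_force: 101.3
```

Emit:
{"api": "apply_moves", "payload": {
  "delta_pos": [
    [0.5,-1.2,0],
    [0.5,-1.2,0],
    [0.5,-1.2,0],
    [0.5,-1.2,0]
  ],
  "dr": [
    [0,0,0],
    [0,0,0],
    [0,0,0],
    [0,0,0]
  ],
  "gripper": [1,1,1,1]
}}

```text
clock: 22.68
ee_pos: [0.4874, -0.1512, 0.0918]
eef_rot: [2.116, 2.317, 0.002]
ft_force: [-7.0, 3.8, 2.7]
opening: 0.268
grasp_force: 101.3
```

Emit:
{"api": "apply_moves", "payload": {
  "delta_pos": [
    [0,0,1],
    [0,0,2],
    [0,0,2]
  ],
  "dr": [
    [0,0,0],
    [0,0,0],
    [0,0,0]
  ],
  "gripper": [1,1,1]
}}

```text
clock: 23.05
ee_pos: [0.4874, -0.1513, 0.09]
eef_rot: [2.117, 2.317, 0.001]
ft_force: [-8.1, 4.3, 4.2]
opening: 0.271
grasp_force: 101.3
```

Emit:
{"api": "apply_moves", "payload": {
  "delta_pos": [
    [0.5,-1.5,0],
    [0.5,-1.5,0],
    [0.5,-1.5,0],
    [0.5,-1.5,0]
  ],
  "dr": [
    [0,0,0],
    [0,0,0],
    [0,0,0],
    [0,0,0]
  ],
  "gripper": [1,1,1,1]
}}

```text
clock: 23.55
ee_pos: [0.4871, -0.1512, 0.0903]
eef_rot: [2.115, 2.315, 0.004]
ft_force: [-5.0, 2.8, 1.8]
opening: 0.269
grasp_force: 101.2
```

Run:
```python
from h import *; from station import *
s=telemetry.get_state();print(s["wrist_torque"].round(2))
delta([.4866,-.1506,.087],5.7); im=snapshot("wrist")[:,:,::-1].copy()
cv2.imwrite("pics/wrist6c.png",cv2.resize(im[150:330,140:380],(800,600),interpolation=cv2.INTER_CUBIC))
```

```text
[ 0.71  1.04 -0.01]
at [ 0.4871 -0.1512  0.0903] t 23.55 F [-5.02  2.85  1.82] delta [ 0.7 -0.5  3.3] turn [ 0.34  0.17 -0.53]
```

View pics/wrist6c.png

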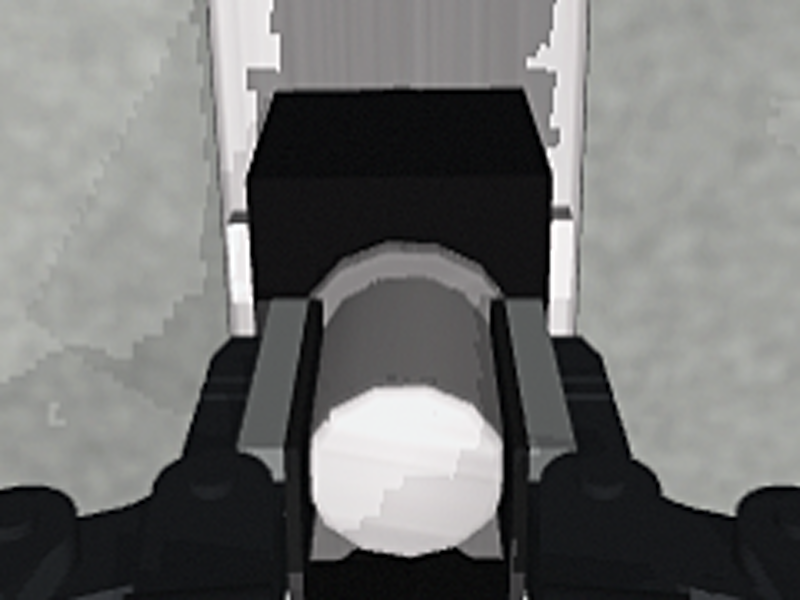

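The crop shows the plug upright in the port and nearly seated, with the flange at crop (405,260) just above the block. A sideways load remains, so I'll relieve that before seating it.

Emit:
{"api": "apply_moves", "payload": {
  "delta_pos": [
    [0.8,-2,0],
    [0.8,-2,0],
    [0.8,-2,0],
    [0.8,-2,0]
  ],
  "dr": [
    [0,0,0],
    [0,0,0],
    [0,0,0],
    [0,0,0]
  ],
  "gripper": [1,1,1,1]
}}

```text
clock: 24.1
ee_pos: [0.4845, -0.1506, 0.0875]
eef_rot: [2.115, 2.314, 0.004]
ft_force: [3.6, 1.1, -0.2]
opening: 0.272
grasp_force: 100.9
```

Emit:
{"api": "apply_moves", "payload": {
  "delta_pos": [
    [0,0,1],
    [0,0,2],
    [0,0,2]
  ],
  "dr": [
    [0,0,0],
    [0,0,0],
    [0,0,0]
  ],
  "gripper": [1,1,1]
}}

```text
clock: 24.48
ee_pos: [0.4845, -0.1504, 0.086]
eef_rot: [2.115, 2.315, 0.003]
ft_force: [4.6, 1.2, 7.5]
opening: 0.272
grasp_force: 101.3
```

Emit:
{"api": "apply_moves", "payload": {
  "delta_pos": [
    [0,1.5,-1],
    [0,1.5,-1],
    [0,1.5,-1],
    [0,1.5,-1]
  ],
  "dr": [
    [0,0,0],
    [0,0,0],
    [0,0,0],
    [0,0,0]
  ],
  "gripper": [1,1,1,1]
}}

```text
clock: 24.98
ee_pos: [0.4845, -0.1503, 0.086]
eef_rot: [2.116, 2.317, 0.0]
ft_force: [3.3, -0.3, 6.3]
opening: 0.268
grasp_force: 101.3
```

Emit:
{"api": "apply_moves", "payload": {
  "delta_pos": [
    [0,0.5,-1],
    [0,0.5,-1],
    [0,0.5,-1]
  ],
  "dr": [
    [0,0,0],
    [0,0,0],
    [0,0,0]
  ],
  "gripper": [1,1,1]
}}

```text
clock: 25.35
ee_pos: [0.4844, -0.15, 0.0863]
eef_rot: [2.117, 2.318, -0.0]
ft_force: [3.0, -3.6, 4.6]
opening: 0.269
grasp_force: 101.3
```

Emit:
{"api": "apply_moves", "payload": {
  "delta_pos": [
    [0,0,0],
    [0,0,0],
    [0,0,0],
    [0,0,0],
    [0,0,0]
  ],
  "dr": [
    [0,0,0],
    [0,0,0],
    [0,0,0],
    [0,0,0],
    [0,0,0]
  ],
  "gripper": [0.6,0.4,0.2,0,0]
}}

```text
clock: 25.98
ee_pos: [0.4835, -0.149, 0.0857]
eef_rot: [-2.118, -2.319, 0.0]
ft_force: [-0.7, 0.3, -0.0]
opening: 1.001
grasp_force: 0.0
```

Emit:
{"api": "apply_moves", "payload": {
  "delta_pos": [
    [0,0,0],
    [0,0,-5],
    [0,0,-20],
    [0,0,-60],
    [0,0,-100]
  ],
  "dr": [
    [0,0,0],
    [0,0,0],
    [0,0,0],
    [0,0,0],
    [0,0,0]
  ],
  "gripper": [0,0,0,0,0]
}}

```text
clock: 26.6
ee_pos: [0.4838, -0.1492, 0.1879]
eef_rot: [2.119, 2.319, 0.0]
ft_force: [0.9, 0.3, -0.4]
opening: 1.001
grasp_force: 0.0
```

Run:
```python
from h import *; from station import *
delta([.487,-.1501,.2],5.7); p=camera_params("wrist"); im=snapshot("wrist")[:,:,::-1].copy(); s=snapshot("side")[:,:,::-1]
a=np.linspace(0,6.28,60)
for z in(.112,.115):
    q=proj(p,np.c_[.487+.013*np.cos(a),-.1501+.013*np.sin(a),0*a+z]);print("head",z,q.min(0).round(1),q.max(0).round(1))
c=cv2.resize(s[110:210,235:335],(288,288),interpolation=cv2.INTER_CUBIC)
cv2.imwrite("pics/end.png",np.hstack([im,np.vstack([c,np.zeros((96,288,3),np.uint8)])]))
```

```text
at [ 0.4838 -0.1492  0.1879] t 26.6 F [ 0.9   0.32 -0.44] delta [ -1.2   3.2 -12.1] turn [ 0.03  0.01 -0.53]
head 0.112 [246. 183.] [284.5 218.7]
head 0.115 [245.9 184.5] [284.7 220.6]
```

View pics/end.png

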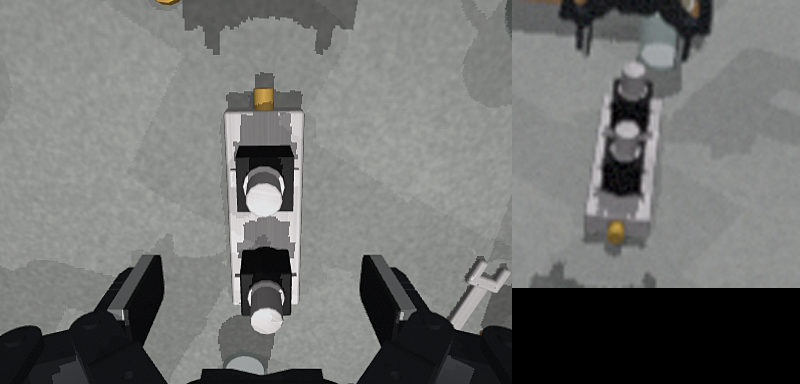

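The plug sits flush in the open port, with its head at (264,197), upright and looking like the fixed one, and the gripper is clear. I'll let the arm settle and hand in.

Emit:
{"api": "apply_moves", "payload": {
  "delta_pos": [
    [0,0,0],
    [0,0,0],
    [0,0,0]
  ],
  "dr": [
    [0,0,0],
    [0,0,0],
    [0,0,0]
  ],
  "gripper": [0,0,0]
}}

```text
clock: 27.08
ee_pos: [0.4828, -0.1487, 0.1845]
eef_rot: [-2.117, -2.317, 0.001]
ft_force: [-0.2, -0.3, -1.0]
opening: 1.0
grasp_force: 0.0
```

```bash
python3 -c "
from station import hand_in; print(hand_in())"
```

```text
the job is handed in; nothing more can be done
None
```

I pressed the stop plug home in the open port, pulled up on it with about 15 N for over a second and the latch held, then re-seated it flush, released it and handed the job in at 27 s; `hand_in()` returned no verdict.

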